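# Lock the tube rotor of a blood-sample mixer with its keyed collar

### The arm

A 6-joint arm with a two-finger parallel gripper is mounted at the origin on the work surface. World frame = base frame: x ahead of the robot, y to its left, z up, the work surface at z = 0. Lengths are in mm, angles in rad, forces in N, time in s.
With the tool pointing down it reaches from about 275 to 825 mm from the base axis. Payload 4.9 kg.
Tool frame: the origin (TCP) lies at the very end of the fingers, on their centre line; the grasp point (between the pads) lies 19 mm behind it (arm.grip_point_offset is the distance from the TCP to the grasp point, in mm); z points along the fingers, y is the line along which they close (so a half turn about z gives the same grasp; the last joint's range is limited). The gripper opens to 85 mm and grips with 20 to 120 N. Pads are 22 mm wide; open, the fingers measure 114 mm over their backs; the gripper's body (76 mm by 85 mm) begins 54 mm behind the grasp point. The pads swing forward as they close: fully open they stand 13 mm farther back than shut.
Start: joints at [-1.43, 0.326, -0.193, 1.052, 0, 1.437], TCP at [149.256, -529.378, 231.281] pointing down, gripper open.
Joint ranges: [-2.65, 2.65], [-0.97, 1.79], [-1.3, 1.35], [-1.93, 2.1], [-1.47, 1.37], [-3.14, 3.14]. Speed limits (rad/s): [2.57, 2.57, 3.14, 3.14, 3.14, 3.14].

### API

Orientations are given as a unit quaternion [w, x, y, z].
In Python, from cell import arm gives the robot as it stands. The module is installed in compiled form; this text tells all that it offers.
- The arm moves only by the tool send_rows, never from a script. Its argument "targets" is a list of rows, each an object of numbers: "rx", "ry", "rz": the turn, a rotation vector about the tool's x, y, z in degrees; "tx", "ty", "tz": the shift along the tool's x, y, z in m; "jaw": the opening, from 0 (shut) to 1 (fully open). A call has 1 to 5 rows; each row shifts and turns the commanded pose from where the row before left it, along the tool's axes as they then stand; what a row does not reach is not made up. A row lasts 1/10 s, in which the tool goes at most 50 mm and 8.59 degrees, less where a joint would pass 70% of its speed; a pose out of reach is approached as far as the arm can. A call is refused whole if a number of a shift passes 0.05 or a number of a turn 8.59, either way. A call with a gripper value outside its range is refused whole. The fingers move at their own pace and stop on an object; "squeeze" is the grip in N (left out, the last holds). Time passes only in rows, so rows that do not move let the fingers close. It gives the time, the measured TCP pose, the force, the opening and the grip force at its end, in the units of the state.
- arm.read_state(): the state, without advancing time (a new reading comes with each control period).
- arm.get_image(name): name is "side" or "top"; returns the picture (420x560x3 uint8, red, green, blue); there is no depth.
- arm.camera_params(name): a dict with "fovy" (degrees; the focal length in pixels is half the picture's height over the tangent of half this angle, whatever the lens; pixels are square), "cx", "cy" (the principal point, pixels), "D" ([k1, k2, p1, p2, k3] as OpenCV has them; the pictures are not rectified), "position" and "attitude" of the camera in the world. Camera axes: x right, y up, looking along -z (the intrinsics and any distortion apply to the point x, -y, -z); pixel columns grow to the right and rows downward; lengths in mm; the calibration is good to about 2 mm. A picture is of the moment at which its call begins. camera_params takes no time and is no camera call.
- arm.job_done(): hands the job in; it is judged then, once.
The state is a dict: "clock": time; "joints": joint angles; "qd": joint speeds; "joint_torque": joint torques, N m; "position": TCP position; "orientation": TCP orientation; "force": force on the tool from outside, world axes, zero at the start; "torque": the same for the moment, N m; "gripper_width": finger opening in mm; "finger_force": force on a finger pad.
Only numpy, scipy, OpenCV 4.12 (cv2) and the standard library are available. Lean on these libraries where they do the work, as an engineer would, in place of code of your own. Each camera call takes 0.05 s, during which the arm holds its last target. There are 200 camera calls.

### The job

Pick up the knurled metal collar from the bench, fit it over the spindle in the middle of the tube mixer's rotor, and turn it as far as needed until its hidden keyways drop over the spindle's pins. Then push it fully home against the spring plate and keep holding it pushed down: the job finishes while you hold it there, without letting go. Leave the tube rack, the specimen jar and the tip box alone.

Things in the scene. Friction and masses are not known exactly. Their poses are not given: they have to be found in the camera images.
- collar_center (a point): Centre (half-way up, on the axis) of the loose knurled aluminium collar: a round cap with closed top, 45 mm diameter over the knurls, 50 mm tall, 0.1 to 0.21 kg, standing upright on the bench with its open end down; z up along its axis. Its top is 25 mm above this point. Grip it anywhere round its side, best in the upper half.
- collar_mouth (a point): Middle of the collar's open bottom face, 25 mm below its centre. Inside is a bore 21 mm wide and 42 mm deep, with three hidden keyways 9 mm wide, 120 degrees apart, cut in its lowest 14 mm out to 19 mm from the axis. They cannot be seen from outside: find them by turning.
- spindle_tip (a point): Top centre of the tube mixer's fixed upright steel spindle, 161 mm above the bench; z up. It is 18 mm in diameter, its top 8 mm taper to 9 mm; it never turns. The collar's centre is level with this point while the collar rests on the pins, 6 mm below it when the collar has dropped onto the spring plate, 12 mm below it when fully home.
- pins (a point): Point on the spindle's axis, level with the tops of its three fixed pins (136 mm above the bench). The pins, 5 mm thick, reach 16 mm from the axis, 120 degrees apart; their direction varies and this point's axes do not tell it. Turning the collar under a light push, at most 120 degrees in either direction, brings keyways over pins (they catch within about 0.1 rad).
- rotor (a point): Centre of the top face of the mixer's grey rotor disc (80 mm radius), 108 mm above the bench, on the spindle's axis. On it a boss of 24 mm radius, 12 mm high, and eight red tube caps, 16 mm wide, centred 64 mm from the axis, 19 mm high. Below, a square white plinth 160 mm wide, 30 mm tall. The mixer is fixed.
- plate (a joint): Spring plate (steel disc of 21 mm radius round the spindle, under the pins) that the collar's bottom pushes down: 0 = up, 0.006 m = fully down (collar home). The spring pushes back with 4 N at the start and 10 N fully down, so the collar rises again when not held.
- rack_center (a point): Bystander: centre of a black rack with capped sample tubes, about 78 by 166 mm and 115 mm tall, 50 mm above the bench. Leave alone.
- jar_center (a point): Bystander: centre of a closed specimen jar, 54 mm in diameter, 65 mm tall. Leave alone.
- tipbox_center (a point): Bystander: centre of a grey pipette-tip box with a clear lid, 82 by 117 mm, 56 mm tall. Leave alone.
Mind the look-alikes: they are no part of the job. Leave any pink or yellow look-alike of the part that bears collar_center alone.

How it is judged (in metres and radians):
On the way:
1. the collar is lifted from the bench (height (world z) of collar_center above 0.1 m), for 0.1 s.
At the end, for the whole second after the job is handed in: The collar is over the spindle (axes within 4 mm and 0.12 rad), its keyways dropped over the pins, its centre at least 9.5 mm below the spindle's tip, the spring plate pressed down by more than 4 of its 6 mm, the collar still and the fingers still holding or pressing it (more than 3 N) (value of joint plate above 0.004 m and horizontal distance between collar_center and spindle_tip below 0.004 m and z of collar_center in the frame of spindle_tip below -0.0095 m and angle between collar_center's own z axis and vertical below 0.12 rad and contact force between the fingers and collar above 3 N and linear speed of collar below 0.02 m/s); the arm keeps its last pose, push and grip.
It fails at once if the tube rack is disturbed (distance of rack_center from where it was at the start of the episode above 0.02 m).
It fails at once if the specimen jar is disturbed (distance of jar_center from where it was at the start of the episode above 0.02 m).
It fails at once if the tip box is disturbed (distance of tipbox_center from where it was at the start of the episode above 0.02 m).
It also fails if it takes over 61 s, if anything falls off the work surface, if the arm or the gripper's body presses on something with over 40 N, if the wrist force passes 120 N, or if a joint passes its speed limit or range.

## Working session

There is one attempt and no reset: what is moved stays moved. The work goes in short steps, Python scripts to look and compute and a tool call to move; the robot and the scene stay as the last step left them, time stands still between calls to the robot, and variables do not carry over. Pictures are saved under pics/ and viewed, at most 10 in all, crops included, and the job is handed in when it is done.

Besides the shell and the picture viewer there is one more tool, called after ">>>" as a command line: name --argument value ..., lists and objects as JSON in quotes. send_rows: Moves the arm, as the interface text tells. Its arguments: {"type":"object","properties":{"targets":{"type":"array","items":{"type":"object","properties":{"rx":{"type":"number"},"ry":{"type":"number"},"rz":{"type":"number"},"tx":{"type":"number"},"ty":{"type":"number"},"tz":{"type":"number"},"jaw":{"type":"number"}}}},"squeeze":{"type":"number"}},"required":["targets"]}

```bash
mkdir -p pics; python3 - <<'E'
from cell import arm
import cv2
for n in("side","top"):
    cv2.imwrite(f"pics/{n}0.png",arm.get_image(n)[:,:,::-1]); print(n,arm.camera_params(n))
print(arm.read_state())
E
```

```text
side {'fovy': 57.24174155858884, 'cx': 277.7850287022388, 'cy': 210.7129395586104, 'D': array([-0.09264059,  0.        ,  0.        ,  0.        ,  0.        ]), 'position': array([287.08810386, 564.63183554, 576.24011923]), 'attitude': array([-0.20073376, -0.11035287,  0.43900237,  0.86879521])}
top {'fovy': 56.179714190327424, 'cx': 272.89570169448524, 'cy': 210.99911694500528, 'D': array([-0.11282702,  0.        ,  0.        ,  0.        ,  0.        ]), 'position': array([479.18156475, -13.10307501, 828.15282205]), 'attitude': array([-0.69792606, -0.0595688 ,  0.03292296,  0.71292837])}
{'clock': 0.1, 'joints': array([-1.43020603e+00,  3.26871846e-01, -1.93478891e-01,  1.05199389e+00,
        2.24458496e-05,  1.43660820e+00]), 'qd': array([-0.00023572, -0.00337188,  0.0023296 , -0.00060636, -0.00074186,
        0.000733  ]), 'joint_torque': array([ 2.83145573e-04, -4.44238007e+01,  2.63039893e+01,  7.86213001e-03,
       -1.46300786e-04,  4.09968720e-06]), 'position': array([ 149.1846668 , -528.84589421,  230.58089474]), 'orientation': array([-7.74180737e-04,  9.90576642e-01,  1.36957351e-01,  8.74475124e-06]), 'force': array([-0.18275826, -0.33644554,  0.19241639]), 'torque': array([0.08255462, 0.05574706, 0.01298739]), 'finger_force': 0.0, 'gripper_width': 85.65017667051858}
```

View pics/top0.png

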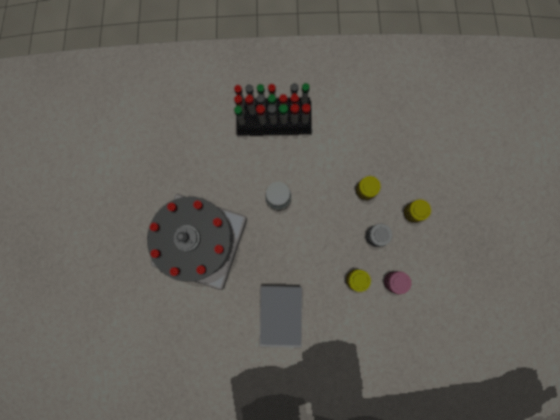

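View pics/side0.png

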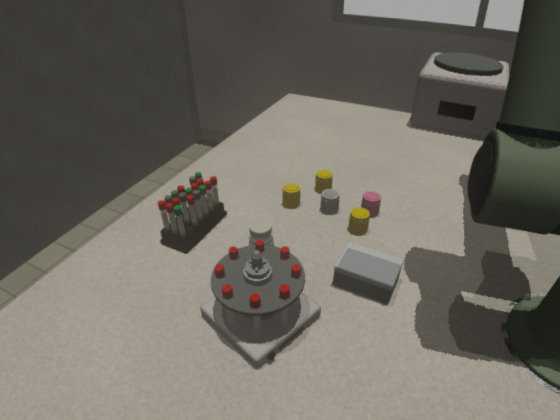

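The top view shows the collar (grey) at about (379,236), with the yellow and pink look-alikes around it, and the rotor at (190,238). In the side view they are at (330,201) and (258,275).

```bash
cat > h.py <<'E'
import numpy as np, cv2
from cell import arm
from scipy.spatial.transform import Rotation as R
def cam(n):
    p=arm.camera_params(n); f=210/np.tan(np.radians(p["fovy"])/2)
    K=np.array([[f,0,p["cx"]],[0,f,p["cy"]],[0,0,1]]); q=p["attitude"]
    return K,p["D"],p["position"],R.from_quat([q[1],q[2],q[3],q[0]]).as_matrix()
def rays(n,uv):
    K,D,P,M=cam(n); u=cv2.undistortPoints(np.array(uv,float).reshape(-1,1,2),K,D)[:,0]
    return P,(M@np.c_[u[:,0],-u[:,1],-np.ones(len(u))].T).T
def onplane(n,uv,z):
    P,d=rays(n,uv); return P+d*((z-P[2])/d[:,2])[:,None]
def project(n,X):
    K,D,P,M=cam(n); c=(np.array(X,float).reshape(-1,3)-P)@M; c=c*[1,-1,-1]
    return cv2.projectPoints(c,np.zeros(3),np.zeros(3),K,D)[0][:,0]
def blobs(mask,amin=15):
    n,l,s,c=cv2.connectedComponentsWithStats(mask.astype(np.uint8)); return [(c[i],s[i,4]) for i in range(1,n) if s[i,4]>=amin]
E
python3 - <<'E'
from h import *
for n in("top","side"):
    im=cv2.imread(f"pics/{n}0.png"); h=cv2.cvtColor(im,cv2.COLOR_BGR2HSV); H,S,V=[h[:,:,i].astype(int) for i in range(3)]
    red=((H<6)|(H>174))&(S>170)&(V>90)
    r=np.array([c for c,a in blobs(red,10)])
    ctr=(190,238) if n=="top" else (258,275)
    r=r[np.linalg.norm(r-ctr,axis=1)<65]; X=onplane(n,r,127)
    A=np.c_[2*X[:,:2],np.ones(len(X))]; s=np.linalg.lstsq(A,(X[:,:2]**2).sum(1),rcond=None)[0]
    print(n,len(r),"axis",X[:,:2].mean(0),s[:2],"rad",np.sqrt(s[2]+s[0]**2+s[1]**2))
    c=(379,236) if n=="top" else (330,201)
    print("collar rough",onplane(n,[c],50), "others",onplane("top",[(370,186),(359,280),(419,209),(399,282)],50) if n=="top" else "", "tipbox/jar",onplane("top",[(261,285),(301,344),(278,193)],56) if n=="top" else "")
    crop=im[c[1]-25:c[1]+25,c[0]-35:c[0]+35]
    cv2.imwrite(f"pics/c_{n}.png",cv2.resize(crop,None,fx=8,fy=8,interpolation=cv2.INTER_CUBIC)*1)
a=[cv2.imread(f"pics/c_{n}.png") for n in("top","side")]
cv2.imwrite("pics/cc.png",cv2.convertScaleAbs(cv2.resize(np.vstack(a),None,fx=.75,fy=.75),alpha=1.6))
E
```

```text
top 8 axis [527.30772247 171.97618812] [527.37590295 171.86037511] rad 63.87362257717977
collar rough [[ 527.16575237 -193.51538431   50.        ]] others [[ 627.96663182 -180.7324824    50.        ]
 [ 442.15157999 -150.28794244   50.        ]
 [ 579.04968005 -277.16014284   50.        ]
 [ 436.05922455 -228.82575074   50.        ]] tipbox/jar [[436.74288722  40.95556928  56.        ]
 [322.81995018 -33.9717448   56.        ]
 [617.11339677   4.26378436  56.        ]]
side 8 axis [527.40858597 174.69602016] [527.32156716 174.76692457] rad 63.67880455710732
collar rough [[ 519.61710231 -164.67367165   50.        ]] others  tipbox/jar
```

View pics/cc.png

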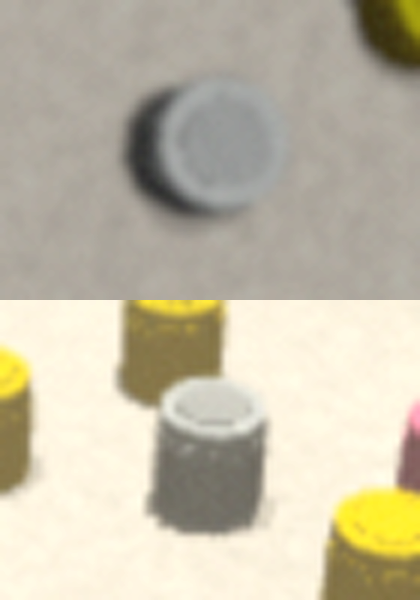

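```bash
python3 - <<'E'
from h import *
print(onplane("top",[(380.6,234.4)],50),onplane("side",[(330.1,193.6)],50))
E
```

```text
[[ 530.24938523 -196.85903833   50.        ]] [[ 530.47106171 -194.90454388   50.        ]]
```

>>> send_rows --targets '[{"rz":8,"jaw":1},{"rz":7.7}]'

```text
$.targets[0]: bad value
```

>>> send_rows --targets '[{"tx":0,"ty":0,"tz":0,"rx":0,"ry":0,"rz":8.0,"jaw":1.0},{"tx":0,"ty":0,"tz":0,"rx":0,"ry":0,"rz":7.7,"jaw":1.0}]' --squeeze 60

```text
clock: 0.3
position: [149.2, -529.0, 230.8]
orientation: [-0.001, 1.0, -0.002, -0.0]
force: [0.7, 0.2, 0.3]
gripper_width: 85.3
finger_force: 0.0
```

>>> send_rows --targets '[{"tx":0.035,"ty":-0.03,"tz":0,"rx":0,"ry":0,"rz":0,"jaw":1.0},{"tx":0.035,"ty":-0.03,"tz":0,"rx":0,"ry":0,"rz":0,"jaw":1.0},{"tx":0.035,"ty":-0.03,"tz":0,"rx":0,"ry":0,"rz":0,"jaw":1.0},{"tx":0.035,"ty":-0.03,"tz":0,"rx":0,"ry":0,"rz":0,"jaw":1.0},{"tx":0.035,"ty":-0.03,"tz":0,"rx":0,"ry":0,"rz":0,"jaw":1.0}]'

```text
clock: 0.8
position: [325.1, -377.7, 231.0]
orientation: [-0.0, 1.0, 0.0, -0.0]
force: [1.1, -1.2, 0.2]
gripper_width: 85.4
finger_force: 0.0
```

>>> send_rows --targets '[{"tx":0.035,"ty":-0.03,"tz":0,"rx":0,"ry":0,"rz":0,"jaw":1.0},{"tx":0.035,"ty":-0.03,"tz":0,"rx":0,"ry":0,"rz":0,"jaw":1.0},{"tx":0.035,"ty":-0.03,"tz":0,"rx":0,"ry":0,"rz":0,"jaw":1.0},{"tx":0.035,"ty":-0.03,"tz":0,"rx":0,"ry":0,"rz":0,"jaw":1.0},{"tx":0.035,"ty":-0.03,"tz":0,"rx":0,"ry":0,"rz":0,"jaw":1.0}]'

```text
clock: 1.3
position: [500.0, -227.5, 231.0]
orientation: [-0.0, 1.0, 0.0, -0.0]
force: [-0.1, -1.1, 0.5]
gripper_width: 85.6
finger_force: 0.0
```

>>> send_rows --targets '[{"tx":0.0304,"ty":-0.0316,"tz":0,"rx":0,"ry":0,"rz":0,"jaw":1.0},{"tx":0,"ty":0,"tz":0.045,"rx":0,"ry":0,"rz":0,"jaw":1.0},{"tx":0,"ty":0,"tz":0.045,"rx":0,"ry":0,"rz":0,"jaw":1.0},{"tx":0,"ty":0,"tz":0.045,"rx":0,"ry":0,"rz":0,"jaw":1.0},{"tx":0,"ty":0,"tz":0.02,"rx":0,"ry":0,"rz":0,"jaw":1.0}]'

```text
clock: 1.8
position: [526.5, -195.7, 71.8]
orientation: [-0.002, 1.0, 0.001, -0.003]
force: [-0.7, -0.3, 0.3]
gripper_width: 85.3
finger_force: 0.0
```

```bash
python3 - <<'E'
from h import *
a=arm.get_image("top")[:,:,::-1][175:300,300:460]; b=arm.get_image("side")[:,:,::-1][120:245,250:410]
cv2.imwrite("pics/pre.png",cv2.convertScaleAbs(cv2.resize(np.hstack([a,b]),None,fx=2.5,fy=2.5,interpolation=cv2.INTER_CUBIC),alpha=1.6))
print(arm.read_state()["position"])
E
```

```text
[ 526.38914759 -195.82403461   72.53106005]
```

View pics/pre.png

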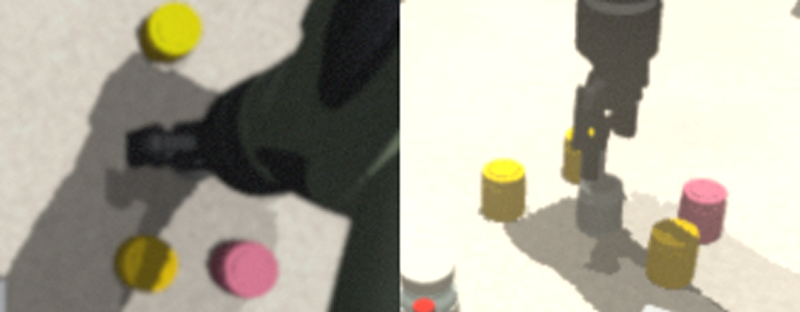

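The left panel (top view) has the open gripper covering the collar. In the right panel (side view), one finger is in front of the collar at about (600,180). The tool is 4 mm short in x, so I'll correct that on the way down.

>>> send_rows --targets '[{"tx":0.004,"ty":0,"tz":0.02,"rx":0,"ry":0,"rz":0,"jaw":1.0},{"tx":0,"ty":0,"tz":0.025,"rx":0,"ry":0,"rz":0,"jaw":1.0},{"tx":0,"ty":0,"tz":0.013,"rx":0,"ry":0,"rz":0,"jaw":1.0},{"tx":0,"ty":0,"tz":0,"rx":0,"ry":0,"rz":0,"jaw":0.3},{"tx":0,"ty":0,"tz":0,"rx":0,"ry":0,"rz":0,"jaw":0.3}]' --squeeze 60

```text
clock: 2.4
position: [533.9, -197.8, 19.2]
orientation: [0.0, 1.0, 0.0, 0.0]
force: [-1.2, -0.3, 0.9]
gripper_width: 59.0
finger_force: 0.0
```

>>> send_rows --targets '[{"tx":0,"ty":0,"tz":0,"rx":0,"ry":0,"rz":0,"jaw":0.3},{"tx":0,"ty":0,"tz":0,"rx":0,"ry":0,"rz":0,"jaw":0.3},{"tx":0,"ty":0,"tz":0,"rx":0,"ry":0,"rz":0,"jaw":0.3},{"tx":0,"ty":0,"tz":0,"rx":0,"ry":0,"rz":0,"jaw":0.3},{"tx":0,"ty":0,"tz":0,"rx":0,"ry":0,"rz":0,"jaw":0.3}]'

```text
clock: 2.9
position: [534.7, -198.1, 20.1]
orientation: [0.001, 1.0, 0.0, 0.001]
force: [-0.1, 0.1, 6.6]
gripper_width: 42.9
finger_force: 61.4
```

>>> send_rows --targets '[{"tx":0,"ty":0,"tz":0,"rx":0,"ry":0,"rz":0,"jaw":0.65},{"tx":0,"ty":0,"tz":0,"rx":0,"ry":0,"rz":0,"jaw":0.65},{"tx":-0.0043,"ty":0,"tz":0.003,"rx":0,"ry":0,"rz":0,"jaw":0.65},{"tx":0,"ty":0,"tz":0,"rx":0,"ry":0,"rz":0,"jaw":0.65},{"tx":0,"ty":0,"tz":0,"rx":0,"ry":0,"rz":0,"jaw":0.3}]'

```text
clock: 3.4
position: [528.6, -197.3, 15.2]
orientation: [-0.0, 1.0, 0.0, -0.0]
force: [-6.1, 4.7, 14.8]
gripper_width: 43.4
finger_force: 59.2
```

>>> send_rows --targets '[{"tx":0,"ty":0,"tz":0,"rx":0,"ry":0,"rz":0,"jaw":0.3},{"tx":0,"ty":0,"tz":0,"rx":0,"ry":0,"rz":0,"jaw":0.3},{"tx":0,"ty":0,"tz":0,"rx":0,"ry":0,"rz":0,"jaw":0.3},{"tx":0,"ty":0,"tz":0,"rx":0,"ry":0,"rz":0,"jaw":0.3},{"tx":0,"ty":0,"tz":0,"rx":0,"ry":0,"rz":0,"jaw":0.3}]'

```text
clock: 3.9
position: [529.1, -197.5, 15.3]
orientation: [0.0, 1.0, 0.0, -0.0]
force: [-0.7, 0.3, 0.7]
gripper_width: 43.2
finger_force: 60.9
```

>>> send_rows --targets '[{"tx":0,"ty":0,"tz":-0.04,"rx":0,"ry":0,"rz":0,"jaw":0.3},{"tx":0,"ty":0,"tz":-0.045,"rx":0,"ry":0,"rz":0,"jaw":0.3},{"tx":0,"ty":0,"tz":-0.045,"rx":0,"ry":0,"rz":0,"jaw":0.3},{"tx":0,"ty":0,"tz":-0.045,"rx":0,"ry":0,"rz":0,"jaw":0.3},{"tx":0,"ty":0,"tz":-0.015,"rx":0,"ry":0,"rz":0,"jaw":0.3}]'

```text
clock: 4.4
position: [531.4, -198.6, 210.3]
orientation: [0.002, 1.0, 0.0, 0.003]
force: [1.3, -0.7, -1.4]
gripper_width: 43.4
finger_force: 61.5
```

>>> send_rows --targets '[{"tx":0,"ty":0,"tz":0,"rx":0,"ry":0,"rz":-6,"jaw":0.3},{"tx":0,"ty":0,"tz":0,"rx":0,"ry":0,"rz":-6,"jaw":0.3},{"tx":0,"ty":0,"tz":0,"rx":0,"ry":0,"rz":-6,"jaw":0.3},{"tx":0,"ty":0,"tz":0,"rx":0,"ry":0,"rz":-6,"jaw":0.3},{"tx":0,"ty":0,"tz":0,"rx":0,"ry":0,"rz":-6,"jaw":0.3}]'

```text
clock: 4.9
position: [529.0, -197.4, 204.9]
orientation: [-0.0, 0.965, 0.261, -0.0]
force: [-1.1, -0.1, -0.4]
gripper_width: 43.4
finger_force: 61.5
```

>>> send_rows --targets '[{"tx":0.02,"ty":-0.0346,"tz":0,"rx":0,"ry":0,"rz":0,"jaw":0.3},{"tx":0.02,"ty":-0.0346,"tz":0,"rx":0,"ry":0,"rz":0,"jaw":0.3},{"tx":0.02,"ty":-0.0346,"tz":0,"rx":0,"ry":0,"rz":0,"jaw":0.3},{"tx":0.02,"ty":-0.0346,"tz":0,"rx":0,"ry":0,"rz":0,"jaw":0.3},{"tx":0.02,"ty":-0.0346,"tz":0,"rx":0,"ry":0,"rz":0,"jaw":0.3}]'

```text
clock: 5.4
position: [528.8, 3.9, 205.0]
orientation: [-0.0, 0.966, 0.259, -0.0]
force: [0.5, 1.2, -0.4]
gripper_width: 43.3
finger_force: 61.5
```

>>> send_rows --targets '[{"tx":0.02,"ty":-0.0346,"tz":0,"rx":0,"ry":0,"rz":0,"jaw":0.3},{"tx":0.02,"ty":-0.0346,"tz":0,"rx":0,"ry":0,"rz":0,"jaw":0.3},{"tx":0.02,"ty":-0.0346,"tz":0,"rx":0,"ry":0,"rz":0,"jaw":0.3},{"tx":0.02,"ty":-0.0346,"tz":0,"rx":0,"ry":0,"rz":0,"jaw":0.3},{"tx":0,"ty":0,"tz":0,"rx":0,"ry":0,"rz":0,"jaw":0.3}]'

```text
clock: 5.9
position: [528.5, 166.5, 205.0]
orientation: [-0.001, 0.965, 0.262, 0.0]
force: [-0.4, -0.3, -0.7]
gripper_width: 43.1
finger_force: 61.6
```

```bash
python3 - <<'E'
from h import *
b=arm.get_image("side")[:,:,::-1]; a=arm.get_image("top")[:,:,::-1]
cv2.imwrite("pics/s1.png",b); cv2.imwrite("pics/t1.png",a)
p=arm.read_state()["position"]; print(p,project("side",[p,[527.4,173.3,161],[527.4,173.3,120]]),project("top",[p]))
cv2.imwrite("pics/m1.png",cv2.convertScaleAbs(cv2.resize(b[180:300,200:320],(600,600),interpolation=cv2.INTER_CUBIC),alpha=1.6))
E
```

```text
[528.62587328 162.94019844 204.88029824] [[257.53803776 226.43991872]
 [256.37393429 251.76      ]
 [257.59003129 270.0445172 ]] [[178.36417439 233.45806522]]
```

View pics/m1.png

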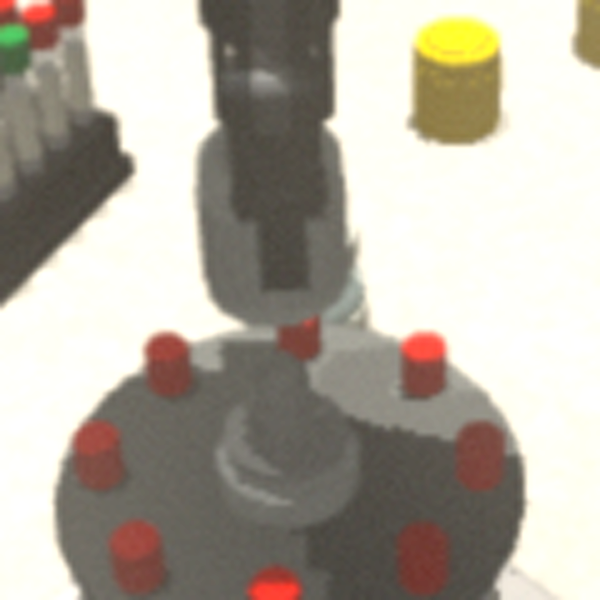

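The collar is held with its axis at about x=273 (crop pixels, mid-height). The near finger's axis is at 281 and the spindle tip at about (282,360). So the collar sits roughly 3–4 mm off the tool axis along tool +x, and I'll work out the correction from that.

```bash
python3 - <<'E'
from h import *
p=arm.read_state()["position"]; 
ax=np.array([np.cos(np.pi/6),.5,0]); ay=np.array([.5,-np.cos(np.pi/6),0])
P,d=rays("side",[(254.2,219.5)]); d=d[0]
t=((p-P)@ay)/(d@ay); X=P+t*d
print("TCP",p,"collar pt",X,"offset tool x",(X-p)@ax)
for S in ([527.3,174.7,161],[527.4,173.3,161],[527.3,171.9,161]):
    S=np.array(S); print("need tool x",(S-X)@ax,"tool y",(S-p)@ay, project("side",[S])[0])
E
```

```text
TCP [528.62587328 162.94019844 204.88029824] collar pt [532.48790828 165.16994538 218.72396977] offset tool x 4.459493887515428
need tool x 0.272166949534828 tool y -10.847223535645215 [256.00367515 252.31209562]
need tool x -0.3412305100866968 tool y -9.584787970347008 [256.37393429 251.76      ]
need tool x -1.1278330504651635 tool y -8.422352405048802 [256.85219383 251.24604315]
```

>>> send_rows --targets '[{"tx":0,"ty":-0.0097,"tz":0,"rx":0,"ry":0,"rz":0,"jaw":0.3},{"tx":0,"ty":0,"tz":0.012,"rx":0,"ry":0,"rz":0,"jaw":0.3},{"tx":0,"ty":0,"tz":0.012,"rx":0,"ry":0,"rz":0,"jaw":0.3},{"tx":0,"ty":0,"tz":0,"rx":0,"ry":0,"rz":0,"jaw":0.3}]'

```text
clock: 6.4
position: [522.5, 169.6, 178.8]
orientation: [-0.0, 0.966, 0.259, -0.002]
force: [-0.6, -0.4, -0.5]
gripper_width: 43.1
finger_force: 61.6
```

```bash
python3 - <<'E'
from h import *
b=arm.get_image("side")[:,:,::-1]; s=arm.read_state(); print(s["position"],s["force"])
cv2.imwrite("pics/m2.png",cv2.convertScaleAbs(cv2.resize(b[200:290,210:300],(720,720)[:2],interpolation=cv2.INTER_CUBIC)[:600],alpha=2))
E
```

```text
[523.11287691 169.72424033 179.70027757] [ 0.04079879 -0.00239648 -1.18453303]
```

View pics/m2.png

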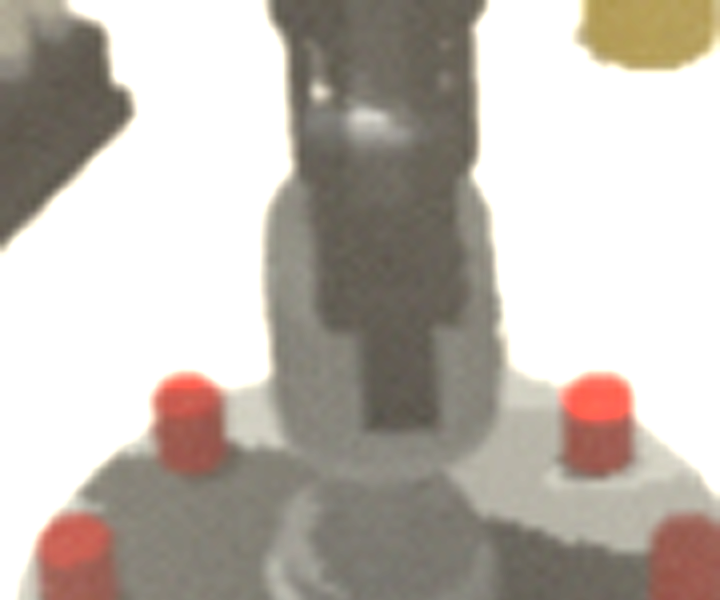

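The collar is centred above the boss: collar centre x≈385, boss centre x≈384. Descending.

>>> send_rows --targets '[{"tx":0,"ty":0,"tz":0.005,"rx":0,"ry":0,"rz":0,"jaw":0.3},{"tx":0,"ty":0,"tz":0.005,"rx":0,"ry":0,"rz":0,"jaw":0.3},{"tx":0,"ty":0,"tz":0.004,"rx":0,"ry":0,"rz":0,"jaw":0.3},{"tx":0,"ty":0,"tz":0,"rx":0,"ry":0,"rz":0,"jaw":0.3}]'

```text
clock: 6.85
position: [524.1, 170.5, 166.7]
orientation: [0.0, 0.966, 0.259, -0.0]
force: [0.1, 0.5, -1.0]
gripper_width: 43.3
finger_force: 61.6
```

>>> send_rows --targets '[{"tx":0,"ty":0,"tz":0.004,"rx":0,"ry":0,"rz":0,"jaw":0.3},{"tx":0,"ty":0,"tz":0.004,"rx":0,"ry":0,"rz":0,"jaw":0.3},{"tx":0,"ty":0,"tz":0.003,"rx":0,"ry":0,"rz":0,"jaw":0.3},{"tx":0,"ty":0,"tz":0,"rx":0,"ry":0,"rz":0,"jaw":0.3}]'

```text
clock: 7.25
position: [524.2, 170.6, 155.9]
orientation: [0.0, 0.966, 0.259, -0.0]
force: [-0.2, -0.5, -1.7]
gripper_width: 43.3
finger_force: 61.7
```

>>> send_rows --targets '[{"tx":0,"ty":0,"tz":0.002,"rx":0,"ry":0,"rz":0,"jaw":0.3},{"tx":0,"ty":0,"tz":0.002,"rx":0,"ry":0,"rz":0,"jaw":0.3},{"tx":0,"ty":0,"tz":0.002,"rx":0,"ry":0,"rz":0,"jaw":0.3},{"tx":0,"ty":0,"tz":0,"rx":0,"ry":0,"rz":0,"jaw":0.3}]'

```text
clock: 7.65
position: [524.3, 170.6, 151.1]
orientation: [0.0, 0.966, 0.259, 0.0]
force: [-1.5, -0.8, 5.0]
gripper_width: 43.5
finger_force: 62.4
```

>>> send_rows --targets '[{"tx":0,"ty":0.0004,"tz":0.0005,"rx":0,"ry":0,"rz":-5,"jaw":0.3},{"tx":0,"ty":0.0004,"tz":0,"rx":0,"ry":0,"rz":-5,"jaw":0.3},{"tx":0,"ty":0.0004,"tz":0,"rx":0,"ry":0,"rz":-5,"jaw":0.3},{"tx":0,"ty":0.0004,"tz":0,"rx":0,"ry":0,"rz":-5,"jaw":0.3},{"tx":0,"ty":0,"tz":0,"rx":0,"ry":0,"rz":0,"jaw":0.3}]'

```text
clock: 8.15
position: [526.2, 169.7, 151.0]
orientation: [0.0, 0.906, 0.424, 0.001]
force: [0.5, -0.4, 5.3]
gripper_width: 43.3
finger_force: 62.3
```

```bash
python3 - <<'E'
from h import *
s=arm.read_state(); print(s["position"],s["force"],s["torque"],s["joints"])
E
```

```text
[526.20015884 169.71253487 151.04795599] [ 0.50349199 -0.42304548  5.34113983] [0.06483868 0.05776277 0.0088998 ] [ 1.78221021e-01  3.95621802e-01 -3.08196608e-01  8.64176367e-01
  4.61555117e-04  2.44479350e+00]
```

>>> send_rows --targets '[{"tx":0,"ty":0.0003,"tz":0.0005,"rx":0,"ry":0,"rz":-5,"jaw":0.3},{"tx":0,"ty":0.0003,"tz":0,"rx":0,"ry":0,"rz":-5,"jaw":0.3},{"tx":0,"ty":0.0003,"tz":0,"rx":0,"ry":0,"rz":-5,"jaw":0.3},{"tx":0,"ty":0.0003,"tz":0,"rx":0,"ry":0,"rz":-5,"jaw":0.3},{"tx":0,"ty":0,"tz":0,"rx":0,"ry":0,"rz":0,"jaw":0.3}]'

```text
clock: 8.65
position: [527.2, 169.1, 150.2]
orientation: [0.0, 0.819, 0.574, 0.001]
force: [0.2, 1.0, 4.0]
gripper_width: 43.1
finger_force: 62.1
```

>>> send_rows --targets '[{"tx":0,"ty":0,"tz":0.001,"rx":0,"ry":0,"rz":0,"jaw":0.3},{"tx":0,"ty":0,"tz":0.001,"rx":0,"ry":0,"rz":0,"jaw":0.3},{"tx":0,"ty":0,"tz":0,"rx":0,"ry":0,"rz":0,"jaw":0.3}]'

```text
clock: 8.95
position: [527.3, 169.4, 149.3]
orientation: [0.0, 0.819, 0.573, 0.002]
force: [-1.3, 1.4, 12.6]
gripper_width: 43.4
finger_force: 63.2
```

>>> send_rows --targets '[{"tx":0,"ty":0.0003,"tz":-0.0005,"rx":0,"ry":0,"rz":-5,"jaw":0.3},{"tx":0,"ty":0.0003,"tz":0,"rx":0,"ry":0,"rz":-5,"jaw":0.3},{"tx":0,"ty":0.0003,"tz":0,"rx":0,"ry":0,"rz":-5,"jaw":0.3},{"tx":0,"ty":0,"tz":0,"rx":0,"ry":0,"rz":0,"jaw":0.3}]' --squeeze 90

```text
clock: 9.35
position: [526.8, 168.6, 147.5]
orientation: [-0.0, 0.738, 0.675, -0.0]
force: [0.5, 0.2, -0.8]
gripper_width: 42.8
finger_force: 91.2
```

Contact force dropped away, so the keyways have probably caught. Pushing down.

>>> send_rows --targets '[{"tx":0,"ty":0,"tz":0.001,"rx":0,"ry":0,"rz":0,"jaw":0.3},{"tx":0,"ty":0,"tz":0.001,"rx":0,"ry":0,"rz":0,"jaw":0.3},{"tx":0,"ty":0,"tz":0.001,"rx":0,"ry":0,"rz":0,"jaw":0.3},{"tx":0,"ty":0,"tz":0,"rx":0,"ry":0,"rz":0,"jaw":0.3}]'

```text
clock: 9.75
position: [526.9, 168.5, 144.9]
orientation: [-0.0, 0.737, 0.676, -0.0]
force: [-0.8, 0.7, 3.3]
gripper_width: 42.7
finger_force: 91.4
```

>>> send_rows --targets '[{"tx":0,"ty":0,"tz":0.002,"rx":0,"ry":0,"rz":0,"jaw":0.3},{"tx":0,"ty":0,"tz":0.002,"rx":0,"ry":0,"rz":0,"jaw":0.3},{"tx":0,"ty":0,"tz":0.002,"rx":0,"ry":0,"rz":0,"jaw":0.3},{"tx":0,"ty":0,"tz":0.0015,"rx":0,"ry":0,"rz":0,"jaw":0.3},{"tx":0,"ty":0,"tz":0,"rx":0,"ry":0,"rz":0,"jaw":0.3}]'

```text
clock: 10.25
position: [527.0, 168.6, 139.3]
orientation: [0.0, 0.737, 0.676, 0.001]
force: [-5.5, 0.2, 16.7]
gripper_width: 42.8
finger_force: 93.1
```

>>> send_rows --targets '[{"tx":0,"ty":0,"tz":0.0015,"rx":0,"ry":0,"rz":0,"jaw":0.3},{"tx":0,"ty":0,"tz":0,"rx":0,"ry":0,"rz":0,"jaw":0.3},{"tx":0,"ty":0,"tz":0,"rx":0,"ry":0,"rz":0,"jaw":0.3}]'

```text
clock: 10.55
position: [527.1, 168.6, 139.2]
orientation: [0.001, 0.737, 0.676, 0.001]
force: [-9.0, -0.9, 27.5]
gripper_width: 42.3
finger_force: 94.2
```

```bash
python3 - <<'E'
from h import *
b=arm.get_image("side")[:,:,::-1]; s=arm.read_state(); print(s["position"],s["force"],s["torque"])
print((project("side",[[527.4,173.3,z] for z in(174,149,124,120)])-[210,200])*8)
cv2.imwrite("pics/m3.png",cv2.convertScaleAbs(cv2.resize(b[200:290,210:300],(720,720),interpolation=cv2.INTER_CUBIC)[:600],alpha=2))
E
```

```text
[527.1372437  168.61120543 139.19037854] [-8.7204035  -1.38686117 28.24463399] [-0.19606692  2.24844894 -0.05743482]
[[367.75648631 365.16455842]
 [373.91204338 458.12248309]
 [379.801634   546.59736875]
 [380.72025035 560.35613764]]
```

View pics/m3.png

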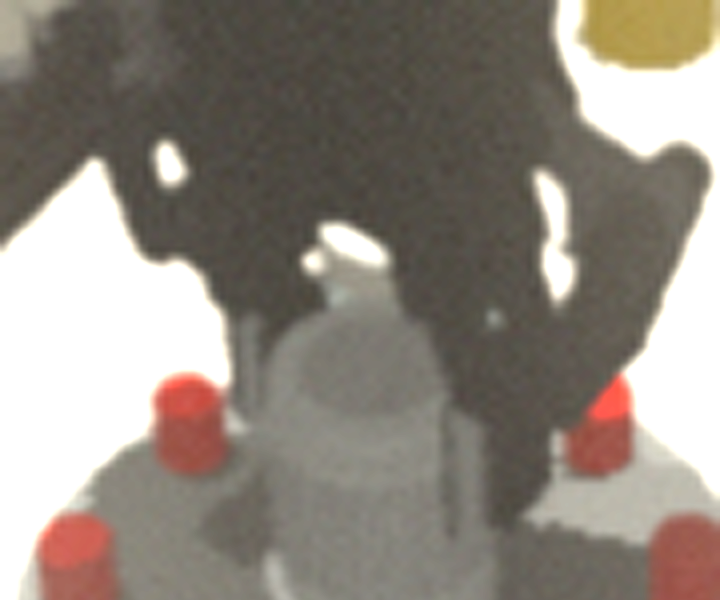

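The collar's top face is at about (370,360), against (368,365) predicted for fully home. It is upright, and the stop is stiff at 28 N. Handing in.

```bash
python3 -c "
from cell import arm
print(arm.job_done())"
```

```text
the job is handed in; nothing more can be done
None
```

I fitted the collar over the spindle, turned it until the keyways dropped over the pins, and handed the job in while holding it fully home with about 28 N; the interface gave no verdict.

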